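Square up the reglued corner of a picture frame

TASK

The picture frame lying on the shop counter has just been reglued at the one corner that has no brass plate. Lay the steel square flat on the counter around that corner, with both its legs flush against the frame's outer edges, and then gently stand the iron weight upright on top of that corner of the frame, over the joint, to hold it. Do not shove the frame out of place, and leave the white pot and the mug where they stand.

Things in the scene. Friction and masses are not known exactly. Their poses are not given: they have to be found in the camera images.
- frame: wooden picture frame lying flat, picture up, loose, 1.6 kg: 220 mm along x, 260 mm along y, 18 mm high; moulding 48 mm wide, picture 8 mm lower. Origin: centre of the underside; z up. Three corners carry brass plates (1 mm, look only); the one at -x, -y has none, only a thin mitre line: the reglued corner.
- frame_corner (a point): the outer corner point of the frame at the reglued corner, at the underside. Axes as the frame's: the two outer edges leave it along +x and +y; outside is -x and -y.
- frame_joint (a point): middle of the reglued corner on the moulding's top: 24 mm in from both outer edges, 18 mm above the underside. Axes as the frame's.
- square: L-shaped steel square lying flat, 8 mm thick, 0.32 kg. Long leg along x, x -103 to 67, y -14 to 14 mm; short leg along +y, y -14 to 100, x -103 to -75 mm. Upright dark wooden grip block on the long leg: 70 mm along x, 24 mm along y, z 8 to 60 mm, so it can be held above the frame's height. Origin: underside, below the middle of the grip. Inside of the L: +x, +y of its inner corner.
- square_inner (a point): inner corner of the L, at the underside (x = -75, y = +14 mm in the square). Axes as the square's.
- square_long_end (a point): inner edge of the long leg at its free end, at the underside (x = +67, y = +14 mm in the square).
- square_short_end (a point): inner edge of the short leg at its free end, at the underside (x = -75, y = +100 mm in the square).
- weight: dark iron weight standing upright on the counter, about 0.6 kg: round body 48 mm in diameter and 45 mm high, above it a round stem 26 mm in diameter from z = 48 to 86 mm, to hold it by. Origin: centre of the underside; z up. It may change places with the white pot.
- pot: bystander, to be left alone: white lidded sugar pot, 70 mm wide, 98 mm high. Origin: centre of the underside
- mug: bystander, to be left alone: blue mug, 80 mm wide, 90 mm high, handle at its +y. Origin: centre of the underside
There are look-alikes about, which are no part of the job. Of the things shaped like the weight, the dark steel one is meant.

How it is judged:
On the way, in this order (a step that is already met when the one before it is completed fails the run):
1. the square lies flat on the counter, flush against both outer edges of the reglued corner, let go (x of square_inner in the frame of frame_corner between -0.003 and 0.003 m and y of square_inner in the frame of frame_corner between -0.003 and 0.003 m and y of square_long_end in the frame of frame_corner between -0.003 and 0.003 m and x of square_short_end in the frame of frame_corner between -0.003 and 0.003 m and angle between square's own z axis and vertical below 0.04 rad and height (world z) of square between -0.003 and 0.004 m and contact force between the fingers and square below 0.1 N), for 0.2 s.
2. then the weight stands upright on the reglued corner, over the joint (horizontal distance between weight and frame_joint below 0.016 m and z of weight in the frame of frame_joint between -0.003 and 0.004 m and angle between weight's own z axis and vertical below 0.06 rad), for 0.2 s.
At the end, for the whole second after the job is handed in: The square lies flat on the counter around the corner without a brass plate, no gap over 3 mm between frame and legs (inner corner, both leg ends); the weight stands upright (0.06 rad) on the frame, its centre within 16 mm of the middle of that corner; all at rest (all of step 2 and x of square_inner in the frame of frame_corner between -0.003 and 0.003 m and y of square_inner in the frame of frame_corner between -0.003 and 0.003 m and y of square_long_end in the frame of frame_corner between -0.003 and 0.003 m and x of square_short_end in the frame of frame_corner between -0.003 and 0.003 m and angle between square's own z axis and vertical below 0.04 rad and height (world z) of square between -0.003 and 0.004 m and linear speed of each of square, weight, frame below 0.02 m/s); the robot touches nothing.
It fails at once if the frame is shoved more than 15 mm from where it lay (distance of frame from where it was at the start of the episode above 0.015 m).
It fails at once if the weight is dropped or slammed onto the corner (faster than 0.35 m/s within 25 mm of it) (distance between weight and frame_joint below 0.025 m and linear speed of weight above 0.35 m/s).
It fails at once if the white pot is moved by more than 25 mm (distance of pot from where it was at the start of the episode above 0.025 m).
It fails at once if the mug is moved by more than 25 mm (distance of mug from where it was at the start of the episode above 0.025 m).
It also fails if it takes over 67 s, if anything falls off the work surface, if the arm or the gripper's body presses on something with over 40 N, if the wrist force passes 120 N, or if a joint passes its speed limit or range.

ROBOT

A 6-joint arm with a two-finger parallel gripper is mounted at the origin on the work surface. World frame = base frame: x ahead of the robot, y to its left, z up, the work surface at z = 0. Lengths are in m, angles in rad, forces in N, time in s.
With the tool pointing down it reaches from about 0.275 to 0.85 m from the base axis. Payload 5.2 kg.
Tool frame: the origin (TCP) lies midway between the tips of the shut fingers; the grasp point (between the pads) lies 19 mm behind it (grip_point_offset is the distance from the TCP to the grasp point, in m); z points along the fingers, y is the line along which they close (so a half turn about z gives the same grasp; the last joint's range is limited). The gripper opens to 85 mm and grips with 20 to 120 N. Pads are 22 mm wide; open, the fingers measure 114 mm over their backs; the gripper's body (76 mm by 85 mm) begins 54 mm behind the grasp point. The pads swing forward as they close: fully open they stand 13 mm farther back than shut.
Start: joints at [0.984, 0.259, 1.535, -0, 1.348, -0.203], TCP at [0.206, 0.51, 0.231] pointing down, gripper open.
Joint ranges: [-3.14, 3.14], [-0.91, 2.08], [0.19, 2.58], [-1.22, 4.36], [0.22, 2.71], [-3.12, 3.12]. Speed limits (rad/s): [2.57, 2.57, 3.14, 3.14, 3.14, 3.14].

INTERFACE

Orientations are given as a unit quaternion [w, x, y, z].
In Python, from rig import observe, capture, close_job, spot_in, landmark_of, grip_point_offset gives the robot as it stands.
- The arm moves only by the tool drive_tool, never from a script. Its argument "series" is a list that holds one entry, the list of rows, each a list of 4 numbers: the shift along the tool's x, y, z each as a share of 0.08 m, from -1 to 1, then the turn about the tool's z as a share of 60 degrees, from -1 to 1. A call has 1 to 5 rows; each row is the pose to reach, as a shift and turn from the pose commanded when the call began, along the tool's axes at that moment; what a row does not reach only later rows make up. A row lasts 1/10 s, in which the tool goes at most 50 mm and 8.59 degrees, less where a joint would pass 70% of its speed; a pose out of reach is approached as far as the arm can. A call with a number of a shift or a turn outside -1 to 1 is refused whole. A call with a gripper value outside its range is refused whole. "gripper" is the finger opening in mm, from 0 to 85.4, set as the call begins (left out, the last holds). The fingers move at their own pace and stop on an object; the grip force is fixed at half the most. Time passes only in rows, so rows that repeat a pose let the fingers close. It gives the time, the measured TCP pose, the force, the opening and the grip force at its end, in the units of the state.
- observe(): the state, without advancing time (a new reading comes with each control period).
- capture(name): name is "scene" or "top"; returns a dict with "img" (400x640x3 uint8, red, green, blue), "fx", "fy", "cx", "cy" (pixels), "k1" (the pictures are not rectified: a ray, as slopes to the right and down, at radius r is drawn at 1 + k1 r^2 times it, then the intrinsics apply), "R" (3x3) and "t" (3): a world point X has camera coordinates R X + t. Camera axes: x right, y down, z forward; pixel columns grow to the right and rows downward; lengths in m; the calibration is good to about 2 mm. A picture is of the moment at which its call begins. There is no depth.
- close_job(): hands the job in; it is judged then, once.
Trained networks look in a picture, given as the dict that the camera call returned (one of the last four; its "shot" number tells which), for a name from the list of things; names that differ only in an ending like _2 or _b are one class to them, and where a whole thing is asked for, a point or a joint stands for the part that bears it (a point fixed in the world has none). Each returns a list of dicts, best first, with "p" (0 to 1); they miss things now and then, are a little off and sometimes report something else, mostly with a low value. They report only what shows in the picture. A call takes as long as a camera call. They do not tell look-alikes from the thing itself.
- spot_in(picture, query): "extent" ([left, top, right, bottom] in pixels, round what is visible of it).
- landmark_of(picture, query): "uv" ([column, row] in pixels: a listed point, or the origin of a listed thing).
The state is a dict: "clock": time; "q": joint angles; "dq": joint speeds; "tau": joint torques, N m; "ee_pos": TCP position; "tool_rot": TCP orientation; "wrist_force": force on the tool from outside, world axes, zero at the start; "wrist_torque": the same for the moment, N m; "finger_gap": finger opening in m; "grasp_force": force on a finger pad.
Only numpy, scipy, OpenCV 4.12 (cv2) and the standard library are available. Lean on these libraries where they do the work, as an engineer would, in place of code of your own. Each camera call takes 0.05 s, during which the arm holds its last target. There are 200 camera calls.

## Working session

There is one attempt and no reset: what is moved stays moved. The work goes in short steps, Python scripts to look and compute and a tool call to move; the robot and the scene stay as the last step left them, time stands still between calls to the robot, and variables do not carry over. Pictures are saved under pics/ and viewed, at most 10 in all, crops included, and the job is handed in when it is done.

Besides the shell and the picture viewer there is one more tool, called by a JSON object that holds its "fn" and its "kwargs", one argument or row to a line. drive_tool: Moves the arm, as the interface text tells. Shift numbers are shares of 0.08 m and turn numbers shares of 60 degrees, none past 1 either way. Its arguments: {"type":"object","properties":{"series":{"type":"array"},"gripper":{"type":"number"}},"required":["series"]}

```bash
mkdir -p pics; ls; cat > h.py <<'E'
import numpy as np, cv2
from rig import *
def ray(c,uv):
    xd=np.array([(uv[0]-c["cx"])/c["fx"],(uv[1]-c["cy"])/c["fy"]]); x=xd.copy()
    for _ in range(30): x=xd/(1+c["k1"]*(x@x))
    R=np.array(c["R"]); return R.T@np.array([*x,1]), -R.T@np.array(c["t"])
def toz(c,uv,z):
    d,o=ray(c,uv); return o+d*(z-o[2])/d[2]
def proj(c,X):
    p=np.array(c["R"])@np.array(X)+np.array(c["t"]); x=p[:2]/p[2]; x=x*(1+c["k1"]*(x@x))
    return np.array([c["fx"]*x[0]+c["cx"],c["fy"]*x[1]+c["cy"]])
def save(n,im): cv2.imwrite("pics/"+n+".png",im[:,:,::-1])
E
python3 - <<'E'
from h import *
np.set_printoptions(precision=4,suppress=True)
s=observe();print({k:s[k] for k in("clock","ee_pos","tool_rot","finger_gap","wrist_force")},grip_point_offset)
for n in("scene","top"):
    c=capture(n);save(n+"0",c["img"])
    print(n,c["fx"],c["k1"],"cam",-np.array(c["R"]).T@np.array(c["t"]))
    for q in("frame","square","weight","pot","mug"):
        for r in spot_in(c,q)[:4]:print(" ",q,np.round(r["extent"]),round(r["p"],2))
    for q in("frame","frame_corner","frame_joint","square","square_inner","square_long_end","square_short_end","weight","pot","mug"):
        for r in landmark_of(c,q)[:4]:print("  L",q,np.round(r["uv"],1),round(r["p"],2),toz(c,r["uv"],.018 if q=="frame_joint" else 0)[:2])
E
```

```text
pics
{'clock': 0.0, 'ee_pos': array([0.2056, 0.5095, 0.2305]), 'tool_rot': array([-0.0004,  0.1907,  0.9816, -0.0008]), 'finger_gap': 0.08525049113974267, 'wrist_force': array([ 0.9369, -0.272 , -0.7716])} 0.0187
scene 466.24326568838114 -0.1090265912206714 cam [ 1.3964 -0.369   0.9307]
  frame [333. 198. 445. 266.] 0.71
  square [195. 221. 234. 279.] 0.88
  weight [419. 149. 433. 178.] 0.76
  weight [395. 135. 403. 164.] 0.7
  weight [407. 131. 424. 159.] 0.6
  pot [434. 171. 455. 204.] 0.91
  mug [344. 139. 383. 174.] 0.84
  L frame [382.8 234. ] 0.78 [0.646  0.1298]
  L frame_corner [333.2 208.3] 0.84 [0.497  0.0469]
  L frame_joint [343.5 211.3] 0.98 [0.5374 0.0606]
  L square [209.  256.6] 0.79 [ 0.5363 -0.3298]
  L square_inner [203.8 234.3] 0.65 [ 0.4503 -0.3245]
  L square_long_end [224.9 273.8] 0.84 [ 0.6093 -0.3055]
  L square_long_end [385.  231.4] 0.6 [0.6397 0.1402]
  L square_short_end [236.  225.6] 0.83 [ 0.4529 -0.2328]
  L weight [424.3 172.1] 0.74 [0.4594 0.384 ]
  L weight [400.8 161.6] 0.73 [0.3816 0.3425]
  L weight [414.3 151.4] 0.6 [0.3506 0.4137]
  L pot [442.
[... 273 characters left out ...]
1. 188. 271.] 0.75
  weight [193. 247. 218. 268.] 0.72
  weight [173. 212. 200. 232.] 0.7
  mug [230. 247. 275. 281.] 0.75
  L frame [289.  156.5] 0.98 [0.6453 0.1271]
  L frame_corner [319.6 210.4] 0.63 [0.4997 0.0415]
  L frame_joint [313.5 201.7] 0.94 [0.5202 0.0577]
  L square [456.4 200.8] 0.89 [ 0.5315 -0.3257]
  L square_long_end [448.9 174.5] 0.81 [ 0.6032 -0.3073]
  L square_short_end [425.1 232.7] 0.91 [ 0.4446 -0.239 ]
  L weight [187.6 221.2] 0.92 [0.4644 0.3942]
  L weight [180.3 260.8] 0.76 [0.3588 0.408 ]
  L weight [209.9 256.5] 0.61 [0.3722 0.3287]
  L pot [205.6 177.1] 0.81 [0.5852 0.3521]
  L pot [322.5 210. ] 0.22 [0.5009 0.0338]
  L mug [250.7 266.7] 0.61 [0.3481 0.2193]
```

```bash
python3 - <<'E'
import cv2
a=cv2.imread("pics/top0.png")[90:300,150:480];cv2.imwrite("pics/t1.png",cv2.resize(a,None,fx=2.4,fy=2.4,interpolation=cv2.INTER_CUBIC))
a=cv2.imread("pics/scene0.png")[120:290,180:470];cv2.imwrite("pics/s1.png",cv2.resize(a,None,fx=2.7,fy=2.7,interpolation=cv2.INTER_CUBIC))
E
```

```text
(no output)
```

View pics/t1.png

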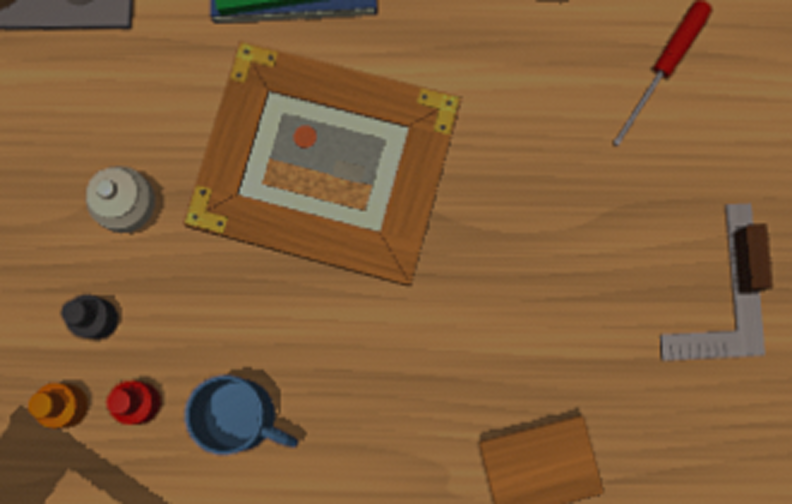

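View pics/s1.png

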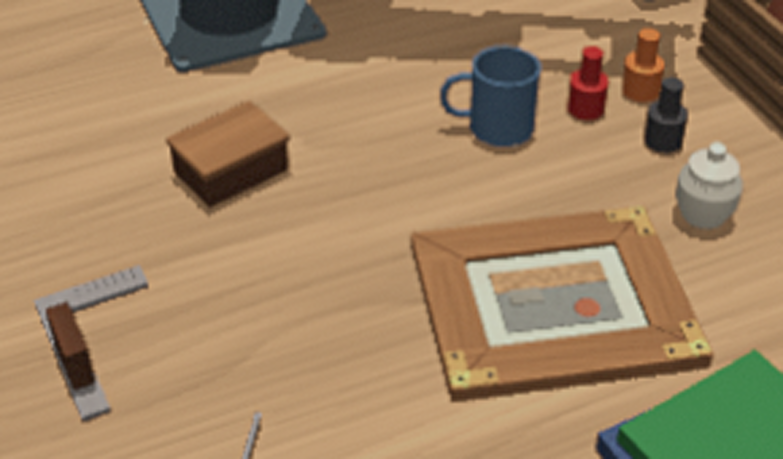

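The unplated corner is the near one, at top pixel (321,209). The square is at about (456,201), with its long leg along +x and its short leg along +y. There are three weight-shaped things in the top picture: dark at (187,221), red at (205,257) and orange at (175,260). The dark one is the iron weight, clearly confirmed in both crops. Next I fit the poses by edges.

```bash
cat > fit.py <<'E'
from h import *
from scipy.optimize import minimize
FR=[((x0,y0,z),(x1,y1,z)) for hx,hy,z in((.11,.13,.018),(.062,.082,.018)) for x0,y0,x1,y1 in((-hx,-hy,hx,-hy),(hx,-hy,hx,hy),(hx,hy,-hx,hy),(-hx,hy,-hx,-hy))]
P=[(-.103,-.014),(.067,-.014),(.067,.014),(-.075,.014),(-.075,.1),(-.103,.1)]
SQ=[((*P[i],.008),(*P[(i+1)%6],.008)) for i in range(6)]
G=[(-.035,-.012),(.035,-.012),(.035,.012),(-.035,.012)]
SQ+=[((*G[i],.06),(*G[(i+1)%4],.06)) for i in range(4)]
def T(p,X):
    c,s=np.cos(p[2]),np.sin(p[2]); X=np.asarray(X); return np.stack([p[0]+c*X[...,0]-s*X[...,1],p[1]+s*X[...,0]+c*X[...,1],X[...,2]],-1)
def grads(c,sig):
    out=[]
    for k in range(3):
        g=cv2.GaussianBlur(c["img"][:,:,k].astype(np.float32),(0,0),sig)
        out.append((cv2.Sobel(g,cv2.CV_32F,1,0),cv2.Sobel(g,cv2.CV_32F,0,1)))
    return out
def score(p,segs,cams,gr):
    tot=0
    for c,g in zip(cams,gr):
        for a,b in segs:
            L=np.linalg.norm(np.subtract(b,a)); t=np.linspace(.04,.96,max(8,int(L/.004)))[:,None]
            X=T(p,np.array(a)*(1-t)+np.array(b)*t); uv=np.array([proj(c,x) for x in X]).astype(np.float32)
            d=uv[-1]-uv[0]; n=np.array([-d[1],d[0]])/np.linalg.norm(d)
            m=0
            for gx,gy in g:
                vx=cv2.remap(gx,uv[:,0],uv[:,1],1)[:,0] if 0 else cv2.remap(gx,uv[:,:1].copy(),uv[:,1:].copy(),1)[:,0]
                vy=cv2.remap(gy,uv[:,:1].copy(),uv[:,1:].copy(),1)[:,0]
                m=m+np.minimum(np.abs(vx*n[0]+vy*n[1]),60)
            tot+=m.sum()*L/len(t)
    return -tot
def fit(p,segs,cams,sigs=(2.5,1.2,.8)):
    p=np.array(p,float); st=.008
    for sg in sigs:
        gr=[grads(c,sg) for c in cams]
        sx=np.array([p]+[p+d for d in np.diag([st,st,st*6])])
        r=minimize(score,p,(segs,cams,gr),method="Nelder-Mead",options=dict(initial_simplex=sx,xatol=1e-4,fatol=1e-3)); p=r.x; st/=2
    return p
E
python3 - <<'E'
from fit import *
np.set_printoptions(precision=4,suppress=True)
cs=[capture("scene"),capture("top")]
for nm,sg,p0 in(("frame",FR,(.645,.128,-.26)),("square",SQ,(.533,-.327,.1))):
    for l,cc in(("scene",cs[:1]),("top",cs[1:]),("both",cs)):
        p=fit(p0,sg,cc);print(nm,l,p,np.degrees(p[2]))
        if l=="both":
            for c,n in zip(cs,("a","b")):
                if nm=="frame": c["o"]=cv2.resize(c["img"],None,fx=3,fy=3,interpolation=cv2.INTER_CUBIC)
                for a,b in sg:
                    u=[tuple(int(v) for v in np.round(proj(c,T(p,np.array(e)))*3+1)) for e in(a,b)]
                    cv2.line(c["o"],*u,(0,255,255),1)
save("ov",np.vstack([cs[0]["o"][540:850,570:1350],cs[1]["o"][360:660,670:1450][:289]]) if 0 else np.vstack([cs[0]["o"][560:850,570:1350],cs[1]["o"][420:720,670:1450]]))
E
```

```text
frame scene [ 0.6442  0.1351 -0.2443] -13.99704689165838
frame top [ 0.6387  0.1371 -0.2466] -14.129262287140058
frame both [ 0.6386  0.1367 -0.2459] -14.09111214181178
square scene [ 0.545  -0.3332  0.043 ] 2.4619650715324455
square top [ 0.5345 -0.3341  0.0591] 3.384664496535255
square both [ 0.5342 -0.3339  0.0518] 2.965297733343595
```

View pics/ov.png

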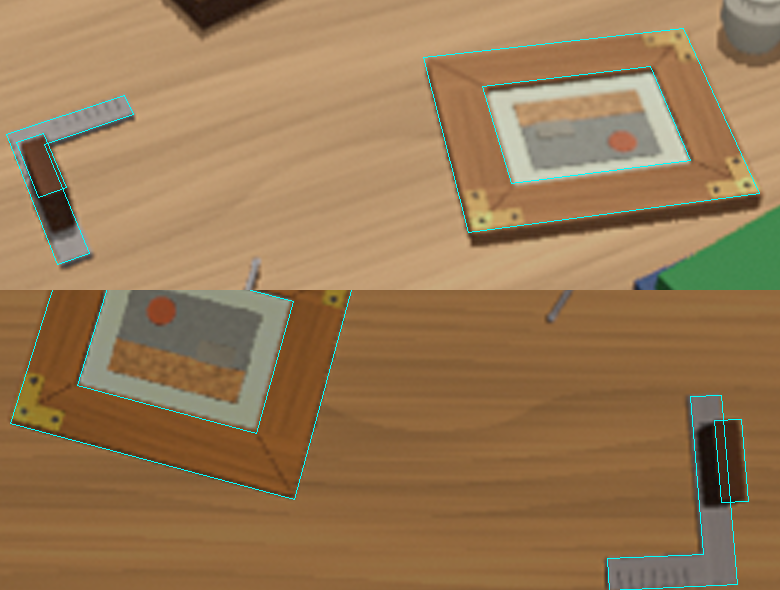

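The fitted outlines match both pictures. Frame: (0.639, 0.137, -14.1°), with its corner at (0.500, 0.037). Square: (0.534, -0.334, 3.0°). I move toward the square's grip block.

{"fn": "drive_tool", "kwargs": {
  "series": [
    [[0,-0.5,0,-0.14],[0,-1,0,-0.28],[0,-1,0,-0.417]]
  ],
  "gripper": 85
}}

```text
clock: 2.0
ee_pos: [0.1733, 0.4315, 0.2305]
tool_rot: [-0.001, -0.03, 1.0, -0.002]
wrist_force: [-0.1, 0.4, 0.8]
finger_gap: 0.0853
grasp_force: 0.0
```

{"fn": "drive_tool", "kwargs": {
  "series": [
    [[-0.2,-0.5,0,0],[-0.4,-0.98,0,0]]
  ]
}}

```text
clock: 2.2
ee_pos: [0.2118, 0.3586, 0.2314]
tool_rot: [0.0, -0.028, 1.0, 0.0]
wrist_force: [0.2, 0.8, 0.4]
finger_gap: 0.0852
grasp_force: 0.0
```

{"fn": "drive_tool", "kwargs": {
  "series": [
    [[-0.2,-0.5,0,0],[-0.4,-0.98,0,0]]
  ]
}}

```text
clock: 2.4
ee_pos: [0.2484, 0.2813, 0.2315]
tool_rot: [0.0, -0.027, 1.0, 0.0]
wrist_force: [0.8, 0.2, 0.2]
finger_gap: 0.0852
grasp_force: 0.0
```

{"fn": "drive_tool", "kwargs": {
  "series": [
    [[-0.2,-0.5,0,0],[-0.4,-0.98,0,0]]
  ]
}}

```text
clock: 2.6
ee_pos: [0.2846, 0.2045, 0.2316]
tool_rot: [0.001, -0.027, 1.0, 0.0]
wrist_force: [1.7, 0.3, 0.5]
finger_gap: 0.0852
grasp_force: 0.0
```

{"fn": "drive_tool", "kwargs": {
  "series": [
    [[-0.2,-0.5,0,0],[-0.4,-0.98,0,0]]
  ]
}}

```text
clock: 2.8
ee_pos: [0.3208, 0.1278, 0.2317]
tool_rot: [0.001, -0.026, 1.0, 0.0]
wrist_force: [1.1, 0.7, -0.3]
finger_gap: 0.0851
grasp_force: 0.0
```

{"fn": "drive_tool", "kwargs": {
  "series": [
    [[-0.2,-0.5,0,0],[-0.4,-0.98,0,0]]
  ]
}}

```text
clock: 3.0
ee_pos: [0.3569, 0.051, 0.2317]
tool_rot: [0.001, -0.026, 1.0, -0.0]
wrist_force: [0.1, -0.1, 0.1]
finger_gap: 0.085
grasp_force: 0.0
```

{"fn": "drive_tool", "kwargs": {
  "series": [
    [[-0.2,-0.5,0,0],[-0.4,-0.98,0,0]]
  ]
}}

```text
clock: 3.2
ee_pos: [0.3931, -0.0257, 0.2316]
tool_rot: [0.0, -0.026, 1.0, -0.0]
wrist_force: [0.4, -0.2, -0.2]
finger_gap: 0.0851
grasp_force: 0.0
```

{"fn": "drive_tool", "kwargs": {
  "series": [
    [[-0.2,-0.5,0,0],[-0.4,-0.98,0,0]]
  ]
}}

```text
clock: 3.4
ee_pos: [0.4292, -0.1024, 0.2315]
tool_rot: [0.0, -0.026, 1.0, -0.0]
wrist_force: [1.1, 0.4, 0.5]
finger_gap: 0.0852
grasp_force: 0.0
```

{"fn": "drive_tool", "kwargs": {
  "series": [
    [[-0.2,-0.5,0,0],[-0.4,-0.98,0,0]]
  ]
}}

```text
clock: 3.6
ee_pos: [0.4653, -0.1789, 0.2314]
tool_rot: [0.0, -0.026, 1.0, -0.0]
wrist_force: [-0.5, -0.3, 0.7]
finger_gap: 0.085
grasp_force: 0.0
```

{"fn": "drive_tool", "kwargs": {
  "series": [
    [[-0.2,-0.5,0,0],[-0.4,-0.98,0,0],[-0.4,-0.98,0,0]]
  ]
}}

```text
clock: 3.9
ee_pos: [0.5023, -0.2585, 0.2304]
tool_rot: [0.0, -0.025, 1.0, -0.001]
wrist_force: [0.2, 1.0, -0.6]
finger_gap: 0.085
grasp_force: 0.0
```

{"fn": "drive_tool", "kwargs": {
  "series": [
    [[-0.18,-0.5,0.2,0],[-0.352,-0.963,0.7,0],[-0.352,-0.963,1,0]]
  ]
}}

```text
clock: 4.2
ee_pos: [0.5339, -0.3322, 0.1499]
tool_rot: [0.001, -0.026, 1.0, -0.001]
wrist_force: [-0.3, 0.3, -1.5]
finger_gap: 0.0851
grasp_force: 0.0
```

{"fn": "drive_tool", "kwargs": {
  "series": [
    [[0,0,0.4,0],[0,0,0.8,0],[0,0,0.8,0],[0,0,0.8,0]]
  ]
}}

```text
clock: 4.6
ee_pos: [0.5329, -0.3284, 0.0876]
tool_rot: [-0.0, -0.027, 1.0, 0.0]
wrist_force: [0.6, -0.2, 0.4]
finger_gap: 0.0851
grasp_force: 0.0
```

```bash
python3 - <<'E'
from fit import *
np.set_printoptions(precision=4,suppress=True)
s=observe();print(s["ee_pos"],s["tool_rot"],s["clock"])
c=capture("scene");a=c["img"]
b=capture("top")["img"]
f=lambda m:cv2.resize(m,None,fx=4,fy=4,interpolation=cv2.INTER_CUBIC)
save("ap",np.hstack([f(a[160:300,160:260]),f(b[150:290,400:500])]))
E
```

```text
[ 0.5329 -0.3284  0.0876] [-0.0004 -0.0266  0.9996  0.0004] 4.6
```

View pics/ap.png

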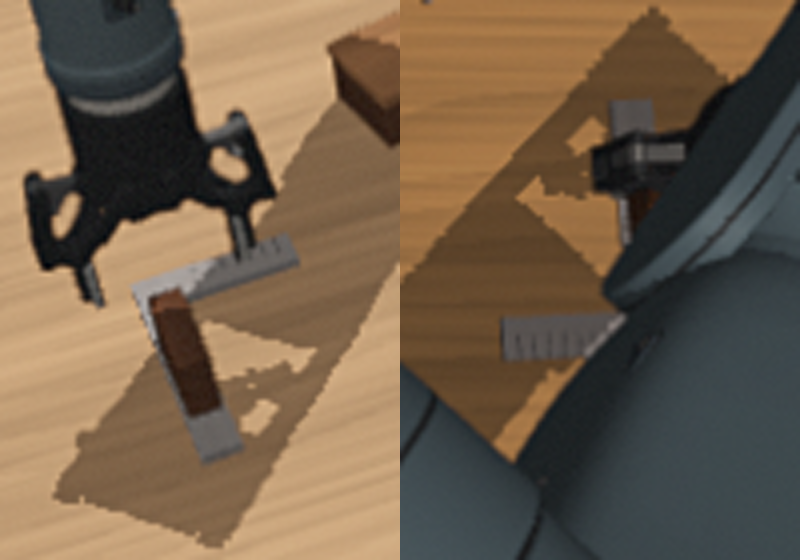

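The picture shows the open fingers above the block, ahead of it and nearly centred. I descend and grip.

{"fn": "drive_tool", "kwargs": {
  "series": [
    [[0,-0.07,0.35,0],[0,-0.07,0.745,0],[0,-0.07,0.745,0],[0,-0.07,0.745,0]]
  ]
}}

```text
clock: 5.1
ee_pos: [0.534, -0.335, 0.0293]
tool_rot: [0.0, -0.027, 1.0, -0.0]
wrist_force: [0.1, -0.3, -0.1]
finger_gap: 0.0851
grasp_force: 0.0
```

{"fn": "drive_tool", "kwargs": {
  "series": [
    [[0,0,0,0],[0,0,0,0],[0,0,0,0],[0,0,0,0],[0,0,0,0]]
  ],
  "gripper": 0
}}

```text
clock: 5.6
ee_pos: [0.5338, -0.3349, 0.0286]
tool_rot: [0.001, -0.026, 1.0, -0.0]
wrist_force: [0.2, 0.9, 5.7]
finger_gap: 0.0232
grasp_force: 60.7
```

{"fn": "drive_tool", "kwargs": {
  "series": [
    [[0,0,0,0],[0,0,0,0],[0,0,0,0],[0,0,0,0],[0,0,0,0]]
  ]
}}

```text
clock: 6.1
ee_pos: [0.5338, -0.3349, 0.0286]
tool_rot: [0.001, -0.026, 1.0, -0.0]
wrist_force: [-1.1, 0.6, 5.7]
finger_gap: 0.0233
grasp_force: 60.7
```

{"fn": "drive_tool", "kwargs": {
  "series": [
    [[0,0,-0.3,0],[0,0,-0.6,0.14],[0,0,-0.75,0.286],[0,0,-0.75,0.286]]
  ]
}}

```text
clock: 6.5
ee_pos: [0.5342, -0.3353, 0.0892]
tool_rot: [0.001, 0.124, 0.992, -0.001]
wrist_force: [0.4, 0.2, -3.1]
finger_gap: 0.0229
grasp_force: 59.6
```

{"fn": "drive_tool", "kwargs": {
  "series": [
    [[0.08,0.33,0,0],[0.16,0.67,0,0],[0.23,0.98,0,0]]
  ]
}}

```text
clock: 6.8
ee_pos: [0.5334, -0.2525, 0.0859]
tool_rot: [-0.001, 0.121, 0.993, 0.001]
wrist_force: [0.5, 0.4, -2.7]
finger_gap: 0.0235
grasp_force: 59.7
```

{"fn": "drive_tool", "kwargs": {
  "series": [
    [[0.08,0.33,0,0],[0.16,0.67,0,0],[0.23,0.98,0,0]]
  ]
}}

```text
clock: 7.1
ee_pos: [0.5348, -0.1718, 0.086]
tool_rot: [-0.001, 0.121, 0.993, 0.001]
wrist_force: [-0.1, 0.7, -2.2]
finger_gap: 0.0231
grasp_force: 59.7
```

{"fn": "drive_tool", "kwargs": {
  "series": [
    [[0.08,0.33,0,0],[0.16,0.67,0,0],[0.23,0.98,0,0]]
  ]
}}

```text
clock: 7.4
ee_pos: [0.536, -0.0914, 0.0861]
tool_rot: [-0.001, 0.121, 0.993, 0.0]
wrist_force: [1.0, -0.4, -3.6]
finger_gap: 0.0232
grasp_force: 59.7
```

{"fn": "drive_tool", "kwargs": {
  "series": [
    [[0.08,0.33,0,0],[0.16,0.67,0,0],[0.23,0.98,0,0],[0.23,0.98,0,0],[0.23,0.98,0,0]]
  ]
}}

```text
clock: 7.9
ee_pos: [0.5378, -0.0121, 0.0866]
tool_rot: [-0.001, 0.121, 0.993, -0.0]
wrist_force: [-0.3, -0.5, -3.3]
finger_gap: 0.0237
grasp_force: 59.9
```

{"fn": "drive_tool", "kwargs": {
  "series": [
    [[0,0,0.3,0],[0,0,0.55,0],[0,0,0.55,0],[0,0,0.55,0]]
  ]
}}

```text
clock: 8.3
ee_pos: [0.5382, -0.0134, 0.0433]
tool_rot: [-0.001, 0.123, 0.992, -0.0]
wrist_force: [-0.4, -0.6, -2.7]
finger_gap: 0.0229
grasp_force: 59.8
```

```bash
python3 - <<'E'
from fit import *
np.set_printoptions(precision=4,suppress=True)
s=observe();e=s["ee_pos"];q=s["tool_rot"];print(e,q,s["clock"],s["wrist_force"])
yaw=np.degrees(2*np.arctan2(q[2],q[1]))-90;print("tool y dir",yaw)
cs=[capture("scene"),capture("top")]
dz=e[2]-.0286
S2=[(np.add(a,(0,0,dz)),np.add(b,(0,0,dz))) for a,b in SQ[:6]]
for l,cc in(("scene",cs[:1]),("top",cs[1:]),("both",cs)):
    print(l,fit((e[0],e[1],np.radians(-14.1)),S2,cc,(1.5,.8)),fit((.6386,.1367,-.246),FR,cc,(1.5,.8)))
a,b=cs[0]["img"],cs[1]["img"]
f=lambda m:cv2.resize(m,None,fx=4,fy=4,interpolation=cv2.INTER_CUBIC)
save("st",np.hstack([f(a[170:290,290:390]),f(b[140:260,270:370])]))
E
```

```text
[ 0.5382 -0.0134  0.0433] [-0.0007  0.123   0.9924 -0.    ] 8.3 [-0.3857 -0.5504 -2.73  ]
tool y dir 75.86575823433142
scene [ 0.5428 -0.0141 -0.2547] [ 0.6452  0.1389 -0.2447]
top [ 0.5563 -0.0144 -0.2992] [ 0.6398  0.1406 -0.2445]
both [ 0.5574 -0.0194 -0.2597] [ 0.6394  0.1405 -0.2487]
```

View pics/st.png

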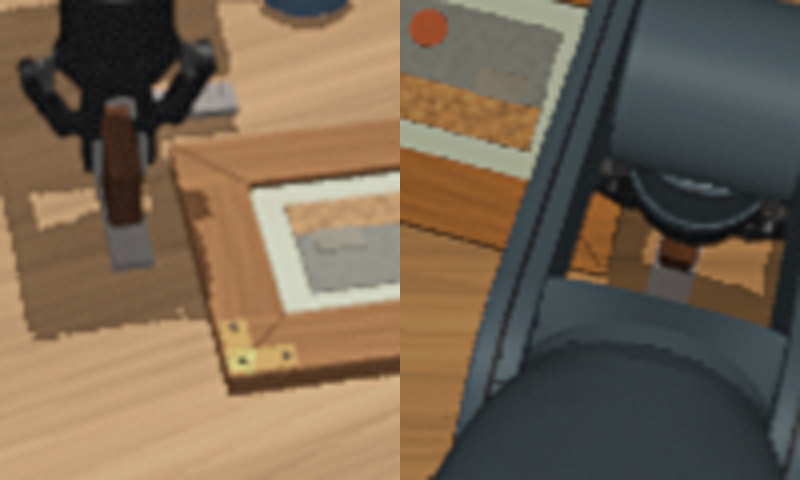

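The square is held just off the frame with its legs parallel to it, but the arm hides parts of it. So I lower it and close in by touch: x first, then y, since the long leg aligns the frame.

{"fn": "drive_tool", "kwargs": {
  "series": [
    [[0,0,0.08,0],[0,0,0.17,0],[0,0,0.17,0],[0,0,0.17,0],[0,0,0.17,0]]
  ]
}}

```text
clock: 8.9
ee_pos: [0.5387, -0.0125, 0.0302]
tool_rot: [0.0, 0.123, 0.992, -0.0]
wrist_force: [0.5, -0.1, -1.7]
finger_gap: 0.0228
grasp_force: 59.9
```

{"fn": "drive_tool", "kwargs": {
  "series": [
    [[-0.06,0.06,0,0],[-0.12,0.12,0,0],[-0.18,0.18,0,0],[-0.23,0.22,0,0],[-0.23,0.22,0,0]]
  ]
}}

```text
clock: 9.4
ee_pos: [0.5617, 0.0004, 0.0302]
tool_rot: [0.0, 0.123, 0.992, 0.0]
wrist_force: [0.3, 0.2, -2.7]
finger_gap: 0.023
grasp_force: 59.9
```

{"fn": "drive_tool", "kwargs": {
  "series": [
    [[0,0,0,0],[0,0,0,0]]
  ]
}}

```text
clock: 9.6
ee_pos: [0.5604, 0.0001, 0.03]
tool_rot: [-0.0, 0.123, 0.992, -0.0]
wrist_force: [0.6, -1.3, -3.4]
finger_gap: 0.0231
grasp_force: 59.9
```

{"fn": "drive_tool", "kwargs": {
  "series": [
    [[-0.025,0,0.01,0],[-0.05,0,0.01,0],[-0.05,0,0.01,0],[-0.05,0,0.01,0]]
  ]
}}

```text
clock: 10.0
ee_pos: [0.5646, -0.001, 0.0293]
tool_rot: [-0.0, 0.123, 0.992, 0.0]
wrist_force: [-0.2, -0.5, -2.8]
finger_gap: 0.023
grasp_force: 59.9
```

{"fn": "drive_tool", "kwargs": {
  "series": [
    [[-0.012,0,0,0],[-0.025,0,0,0],[-0.025,0,0,0],[-0.025,0,0,0]]
  ]
}}

```text
clock: 10.4
ee_pos: [0.5665, -0.0014, 0.0293]
tool_rot: [0.0, 0.123, 0.992, -0.0]
wrist_force: [-0.3, -1.0, -3.4]
finger_gap: 0.023
grasp_force: 59.9
```

```bash
python3 - <<'E'
from fit import *
a=capture("scene")["img"]
f=lambda m:cv2.resize(m,None,fx=8,fy=8,interpolation=cv2.INTER_CUBIC)
save("gap",f(a[185:260,305:395]))
E
```

```text
(no output)
```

View pics/gap.png

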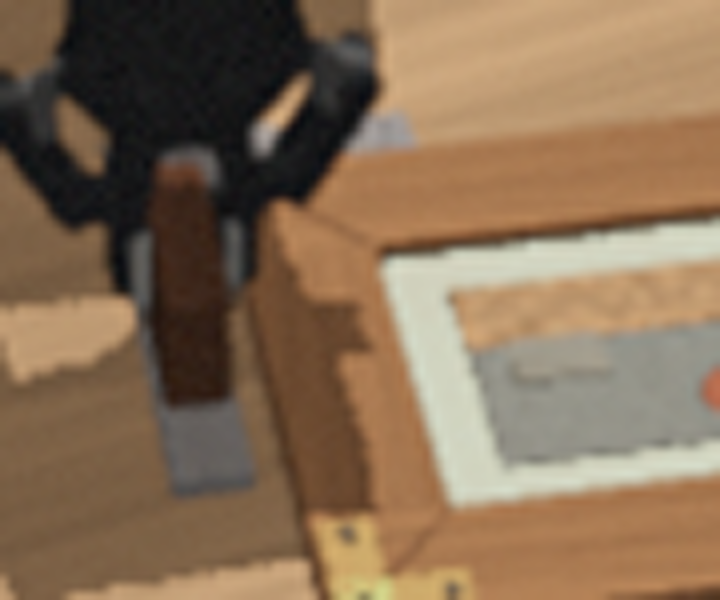

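A gap remains on the long-leg side, about 10 mm, and there is no contact in x yet. I continue.

{"fn": "drive_tool", "kwargs": {
  "series": [
    [[-0.012,0.012,0,0],[-0.012,0.025,0,0],[-0.012,0.05,0,0],[-0.012,0.05,0,0]]
  ]
}}

```text
clock: 10.85
ee_pos: [0.5685, 0.0025, 0.0293]
tool_rot: [0.0, 0.123, 0.992, 0.0]
wrist_force: [-0.5, 0.4, -3.3]
finger_gap: 0.0229
grasp_force: 59.9
```

{"fn": "drive_tool", "kwargs": {
  "series": [
    [[-0.012,0,0,0],[-0.012,0,0,0],[-0.012,0,0,0]]
  ]
}}

```text
clock: 11.15
ee_pos: [0.5692, 0.0021, 0.0292]
tool_rot: [-0.0, 0.123, 0.992, 0.0]
wrist_force: [-0.5, 0.7, -2.1]
finger_gap: 0.0234
grasp_force: 59.9
```

{"fn": "drive_tool", "kwargs": {
  "series": [
    [[-0.012,0,0,0],[-0.012,0,0,0],[-0.012,0,0,0]]
  ]
}}

```text
clock: 11.45
ee_pos: [0.5695, 0.002, 0.0291]
tool_rot: [-0.001, 0.123, 0.992, 0.0]
wrist_force: [-3.2, 1.8, -3.0]
finger_gap: 0.023
grasp_force: 59.9
```

Contact in x at about 3 N. Now y.

{"fn": "drive_tool", "kwargs": {
  "series": [
    [[0,0.012,0,0],[0,0.025,0,0],[0,0.025,0,0],[0,0.025,0,0]]
  ]
}}

```text
clock: 11.85
ee_pos: [0.5702, 0.0037, 0.0291]
tool_rot: [-0.001, 0.123, 0.992, -0.0]
wrist_force: [-4.5, -1.2, -2.6]
finger_gap: 0.0234
grasp_force: 59.8
```

{"fn": "drive_tool", "kwargs": {
  "series": [
    [[0,0.012,0,0],[0,0.012,0,0],[0,0.012,0,0]]
  ]
}}

```text
clock: 12.15
ee_pos: [0.5705, 0.0047, 0.0291]
tool_rot: [-0.0, 0.123, 0.992, -0.0]
wrist_force: [-5.3, -1.1, -3.8]
finger_gap: 0.0236
grasp_force: 59.8
```

{"fn": "drive_tool", "kwargs": {
  "series": [
    [[0,0.012,0,0],[0,0.012,0,0],[0,0.012,0,0]]
  ]
}}

```text
clock: 12.45
ee_pos: [0.5708, 0.0056, 0.0292]
tool_rot: [-0.0, 0.123, 0.992, -0.0]
wrist_force: [-5.4, -0.2, -3.0]
finger_gap: 0.0232
grasp_force: 59.8
```

{"fn": "drive_tool", "kwargs": {
  "series": [
    [[0,0.012,0,0],[0,0.012,0,0],[0,0.012,0,0]]
  ]
}}

```text
clock: 12.75
ee_pos: [0.571, 0.0066, 0.0291]
tool_rot: [-0.0, 0.123, 0.992, -0.0]
wrist_force: [-4.1, -0.6, -3.3]
finger_gap: 0.0232
grasp_force: 59.8
```

{"fn": "drive_tool", "kwargs": {
  "series": [
    [[0,0.012,0,0],[0,0.012,0,0],[0,0.012,0,0]]
  ]
}}

```text
clock: 13.05
ee_pos: [0.5713, 0.0075, 0.0292]
tool_rot: [-0.0, 0.123, 0.992, -0.0]
wrist_force: [-5.2, -0.5, -3.8]
finger_gap: 0.0232
grasp_force: 59.8
```

{"fn": "drive_tool", "kwargs": {
  "series": [
    [[0,0.012,0,0],[0,0.012,0,0],[0,0.012,0,0]]
  ]
}}

```text
clock: 13.35
ee_pos: [0.5715, 0.0084, 0.0291]
tool_rot: [-0.0, 0.123, 0.992, -0.0]
wrist_force: [-5.6, -0.5, -3.9]
finger_gap: 0.0228
grasp_force: 59.8
```

{"fn": "drive_tool", "kwargs": {
  "series": [
    [[0,0.012,0,0],[0,0.012,0,0],[0,0.012,0,0]]
  ]
}}

```text
clock: 13.65
ee_pos: [0.5717, 0.0088, 0.0292]
tool_rot: [-0.0, 0.123, 0.992, -0.0]
wrist_force: [-5.1, -2.6, -3.4]
finger_gap: 0.0229
grasp_force: 59.9
```

{"fn": "drive_tool", "kwargs": {
  "series": [
    [[0,0.012,0,0],[0,0.012,0,0],[0,0.012,0,0]]
  ]
}}

```text
clock: 13.95
ee_pos: [0.5722, 0.0095, 0.0293]
tool_rot: [-0.0, 0.123, 0.992, -0.001]
wrist_force: [-5.0, -3.0, -2.9]
finger_gap: 0.0233
grasp_force: 59.9
```

```bash
python3 - <<'E'
from fit import *
np.set_printoptions(precision=4,suppress=True)
s=observe();e=s["ee_pos"];print(e)
cs=[capture("scene"),capture("top")]
for l,cc in(("scene",cs[:1]),("top",cs[1:]),("both",cs)): print(l,fit((.6386,.1367,-.246),FR,cc,(1.5,.8)))
a=cs[0]["img"]
save("gap2",cv2.resize(a[185:260,305:395],None,fx=8,fy=8,interpolation=cv2.INTER_CUBIC))
E
```

```text
[0.5722 0.0095 0.0293]
scene [ 0.6454  0.1367 -0.2556]
top [ 0.6409  0.141  -0.2394]
both [ 0.6404  0.1409 -0.2452]
```

View pics/gap2.png

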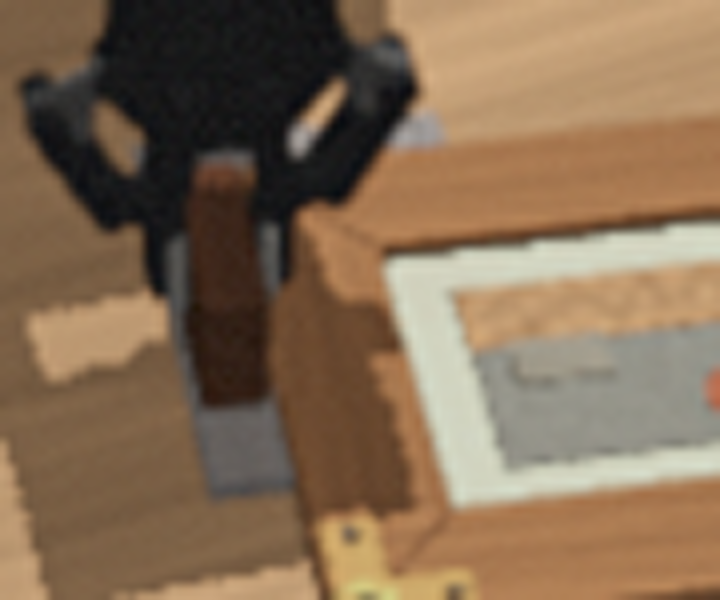

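The long leg now meets the frame edge, with about 4 N on both legs. I push a little more in y so the frame squares itself to the long leg.

{"fn": "drive_tool", "kwargs": {
  "series": [
    [[0,0.012,0,0],[0,0.012,0,0],[0,0.012,0,0]]
  ]
}}

```text
clock: 14.35
ee_pos: [0.5726, 0.0103, 0.0293]
tool_rot: [0.0, 0.123, 0.992, -0.001]
wrist_force: [-5.1, -4.4, -3.9]
finger_gap: 0.023
grasp_force: 59.8
```

{"fn": "drive_tool", "kwargs": {
  "series": [
    [[0,0.012,0,0],[0,0.012,0,0],[0,0.012,0,0]]
  ]
}}

```text
clock: 14.65
ee_pos: [0.5731, 0.0111, 0.0293]
tool_rot: [0.0, 0.123, 0.992, -0.001]
wrist_force: [-4.0, -4.5, -3.4]
finger_gap: 0.0233
grasp_force: 59.8
```

{"fn": "drive_tool", "kwargs": {
  "series": [
    [[0,0,0.008,0],[0,0,0.008,0],[0,0,0.008,0]]
  ]
}}

```text
clock: 14.95
ee_pos: [0.5731, 0.0111, 0.0291]
tool_rot: [0.0, 0.123, 0.992, -0.001]
wrist_force: [-4.7, -4.2, -1.7]
finger_gap: 0.0233
grasp_force: 60.4
```

{"fn": "drive_tool", "kwargs": {
  "series": [
    [[0,0,0,0],[0,0,0,0],[0,0,0,0],[0,0,0,0],[0,0,0,0]]
  ],
  "gripper": 60
}}

```text
clock: 15.45
ee_pos: [0.5733, 0.0122, 0.029]
tool_rot: [0.001, 0.123, 0.992, 0.0]
wrist_force: [0.1, -0.7, -0.3]
finger_gap: 0.0601
grasp_force: 0.0
```

{"fn": "drive_tool", "kwargs": {
  "series": [
    [[0,0,-0.2,0],[0,0,-0.5,0],[0,0,-1,0],[0,0,-1,0]]
  ]
}}

```text
clock: 15.85
ee_pos: [0.5766, 0.0116, 0.114]
tool_rot: [0.005, 0.123, 0.992, -0.0]
wrist_force: [0.4, -0.7, 0.2]
finger_gap: 0.0597
grasp_force: 0.0
```

{"fn": "drive_tool", "kwargs": {
  "series": [
    [[0,0.5,-0.5,0],[0,1,-1,0],[0,1,-1,0]]
  ]
}}

```text
clock: 16.15
ee_pos: [0.595, 0.0926, 0.1929]
tool_rot: [0.004, 0.122, 0.993, 0.001]
wrist_force: [0.3, -0.2, 0.7]
finger_gap: 0.0603
grasp_force: 0.0
```

{"fn": "drive_tool", "kwargs": {
  "series": [
    [[0,0.5,0,0],[0,1,0,0],[0,1,0,0]]
  ]
}}

```text
clock: 16.45
ee_pos: [0.6121, 0.1714, 0.1877]
tool_rot: [-0.0, 0.121, 0.993, 0.001]
wrist_force: [-0.8, 0.1, 0.2]
finger_gap: 0.0593
grasp_force: 0.0
```

{"fn": "drive_tool", "kwargs": {
  "series": [
    [[0,0.5,0,0],[0,1,0,0],[0,1,0,0]]
  ]
}}

```text
clock: 16.75
ee_pos: [0.6314, 0.2485, 0.1872]
tool_rot: [-0.0, 0.121, 0.993, 0.001]
wrist_force: [-0.2, -0.4, -0.4]
finger_gap: 0.0599
grasp_force: 0.0
```

```bash
python3 - <<'E'
from fit import *
np.set_printoptions(precision=4,suppress=True)
s=observe();print(s["ee_pos"],s["tool_rot"])
cs=[capture("scene"),capture("top")]
pf=fit((.6426,.1395,-.246),FR,cs,(1.5,.8)); ps=fit((.573,.011,-.246),SQ,cs,(1.5,.8))
print("frame",pf,"square",ps)
def inv(p,X):
    d=X[:2]-np.array(p[:2]);c,s=np.cos(p[2]),np.sin(p[2]);return np.array([c*d[0]+s*d[1],-s*d[0]+c*d[1]])
for n,l in(("inner",(-.075,.014,0)),("long",(.067,.014,0)),("short",(-.075,.1,0))): print(n,inv(pf,T(ps,np.array(l)))+[.11,.13])
print("joint",T(pf,np.array([-.086,-.106,0])))
a,b=cs[0]["img"],cs[1]["img"]
f=lambda m:cv2.resize(m,None,fx=6,fy=6,interpolation=cv2.INTER_CUBIC)
save("rel",np.vstack([f(a[190:240,305:405]),f(b[165:215,265:365])]))
for c,q in((cs[0],"weight"),(cs[1],"weight")):
    for r in spot_in(c,q)[:4]:
        u=np.array(r["extent"]);x0,y0,x1,y1=np.round(u).astype(int);print(np.round(u,1),round(r["p"],2),c["img"][y0:y1,x0:x1].mean((0,1)))
    for r in landmark_of(c,q)[:4]: print("L",r["uv"],toz(c,r["uv"],0)[:2])
E
```

```text
[0.6314 0.2485 0.1872] [-0.0004  0.1212  0.9926  0.0007]
frame [ 0.6413  0.1403 -0.2695] square [ 0.5711  0.0115 -0.2512]
inner [ 0.0014 -0.0003]
long [0.1434 0.0023]
short [-0.0002  0.0857]
joint [0.5302 0.0611 0.    ]
[393.7 135.6 406.2 165.5] 0.84 [126.3139  57.7639  47.0111]
[416.5 149.4 433.3 179.7] 0.69 [79.1082 65.8994 55.1954]
[416.  150.7 425.  158.2] 0.36 [75.2222 46.5079 31.1587]
[323.  198.5 360.1 246.1] 0.29 [148.1959 116.2117  89.1014]
L [425.2, 174.4] [0.4705 0.3802]
L [333.0, 231.9] [0.5837 0.0073]
L [402.2, 158.4] [0.3683 0.3557]
L [416.2, 153.4] [0.3629 0.4136]
[241.3 251.4 270.  279.5] 0.7 [59.6195 66.0951 72.2628]
```

View pics/rel.png

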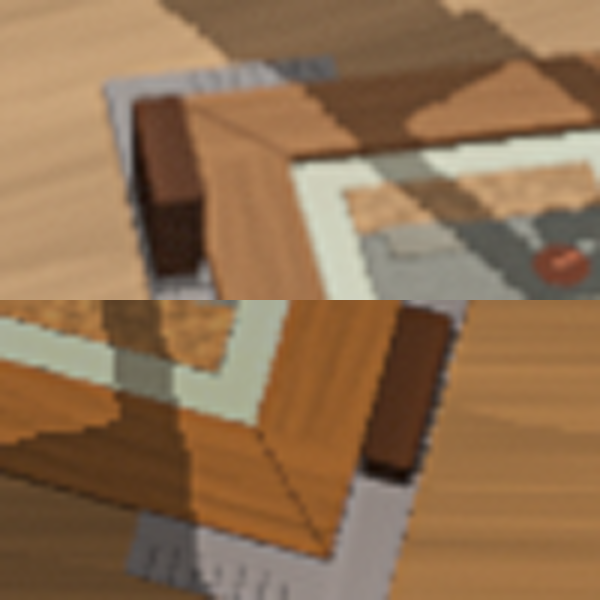

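The square sits flush on both legs. Now the dark weight's position, by silhouette from the initial pictures.

```bash
cat > w.py <<'E'
from fit import *
th=np.linspace(0,2*np.pi,24,endpoint=False)
def hulls(c,x,y,z0=0):
    out=[]
    for r,a,b in((.024,0,.045),(.013,.048,.086)):
        P=[proj(c,(x+r*np.cos(t),y+r*np.sin(t),z0+z)) for t in th for z in(a,b)]
        out.append(cv2.convexHull(np.array(P,np.float32)))
    return out
def wfit(c,im,p0,z0=0,show=None):
    u=proj(c,(*p0,z0+.04)).astype(int); K=8
    o=u-24; sub=im[o[1]:o[1]+48,o[0]:o[0]+48].astype(int)
    m=((sub.max(2)<75)&(sub.max(2)-sub.min(2)<22)).astype(np.uint8)
    n,l,st,_=cv2.connectedComponentsWithStats(m); 
    m=(l==1+np.argmax(st[1:,4])).astype(np.float32); M=cv2.resize(m,None,fx=K,fy=K,interpolation=cv2.INTER_LINEAR)
    def f(p):
        R=np.zeros(M.shape,np.uint8)
        for h in hulls(c,*p,z0): cv2.fillConvexPoly(R,np.round((h-o+.5)*K).astype(np.int32),1)
        return np.abs(R-M).sum()/M.sum()
    r=minimize(f,p0,method="Nelder-Mead",options=dict(initial_simplex=[p0,(p0[0]+.01,p0[1]),(p0[0],p0[1]+.01)],xatol=2e-4,fatol=1e-4))
    return r.x,r.fun,M.sum()/K/K
E
python3 - <<'E'
from w import *
for n in("scene","top"):
    c=capture(n); print(n,wfit(c,cv2.imread(f"pics/{n}0.png")[:,:,::-1],(.462,.388)))
E
```

```text
scene (array([0.45889009, 0.38621484]), np.float64(0.28263023495674133), np.float32(277.0))
top (array([0.46101282, 0.38556382]), np.float64(0.15953755378723145), np.float32(322.0))
```

{"fn": "drive_tool", "kwargs": {
  "series": [
    [[0.42,0.19,0,0],[0.831,0.385,0,0]]
  ]
}}

```text
clock: 17.35
ee_pos: [0.5746, 0.2897, 0.1885]
tool_rot: [0.0, 0.125, 0.992, 0.0]
wrist_force: [-0.4, 0.1, 0.8]
finger_gap: 0.0605
grasp_force: 0.0
```

{"fn": "drive_tool", "kwargs": {
  "series": [
    [[0.42,0.19,0,0],[0.831,0.385,0,0]]
  ]
}}

```text
clock: 17.55
ee_pos: [0.5166, 0.3369, 0.1889]
tool_rot: [0.0, 0.124, 0.992, 0.0]
wrist_force: [0.4, 0.6, 0.0]
finger_gap: 0.0597
grasp_force: 0.0
```

{"fn": "drive_tool", "kwargs": {
  "series": [
    [[0.42,0.19,0,0],[0.831,0.385,0,0],[0.831,0.385,0,0],[0.831,0.385,0,0]]
  ]
}}

```text
clock: 17.95
ee_pos: [0.4603, 0.3832, 0.1892]
tool_rot: [0.0, 0.122, 0.992, 0.0]
wrist_force: [-0.4, -0.5, -1.0]
finger_gap: 0.0599
grasp_force: 0.0
```

{"fn": "drive_tool", "kwargs": {
  "series": [
    [[0,0,0.4,0],[0,0,0.6,0],[0,0,0.6,0],[0,0,0.6,0]]
  ]
}}

```text
clock: 18.35
ee_pos: [0.4617, 0.3823, 0.1409]
tool_rot: [0.0, 0.124, 0.992, -0.0]
wrist_force: [-0.7, -0.7, 0.7]
finger_gap: 0.0601
grasp_force: 0.0
```

{"fn": "drive_tool", "kwargs": {
  "series": [
    [[0.03,0.04,0.3,0],[0.03,0.04,0.6,0],[0.03,0.04,0.8,0],[0.03,0.04,0.8,0]]
  ]
}}

```text
clock: 18.75
ee_pos: [0.4589, 0.386, 0.0757]
tool_rot: [-0.001, 0.123, 0.992, -0.001]
wrist_force: [-0.5, 0.2, 0.5]
finger_gap: 0.0599
grasp_force: 0.0
```

{"fn": "drive_tool", "kwargs": {
  "series": [
    [[0,0,0.15,0],[0,0,0.31,0],[0,0,0.31,0],[0,0,0.31,0]]
  ]
}}

```text
clock: 19.15
ee_pos: [0.459, 0.3868, 0.0518]
tool_rot: [-0.0, 0.123, 0.992, -0.0]
wrist_force: [-0.5, 0.1, 0.1]
finger_gap: 0.06
grasp_force: 0.0
```

{"fn": "drive_tool", "kwargs": {
  "series": [
    [[0,0,0,0],[0,0,0,0],[0,0,0,0],[0,0,0,0],[0,0,0,0]]
  ],
  "gripper": 0
}}

```text
clock: 19.65
ee_pos: [0.4595, 0.3873, 0.0526]
tool_rot: [0.001, 0.123, 0.992, 0.001]
wrist_force: [-0.1, 0.5, 5.5]
finger_gap: 0.0249
grasp_force: 59.4
```

{"fn": "drive_tool", "kwargs": {
  "series": [
    [[0,0,0,0],[0,0,0,0],[0,0,0,0]]
  ]
}}

```text
clock: 19.95
ee_pos: [0.4595, 0.3873, 0.0526]
tool_rot: [0.001, 0.123, 0.992, 0.001]
wrist_force: [-0.2, 1.2, 6.0]
finger_gap: 0.0249
grasp_force: 59.5
```

{"fn": "drive_tool", "kwargs": {
  "series": [
    [[0,0,-0.2,0],[0,0,-0.5,0],[0,0,-0.9,0],[0,0,-1,0]]
  ]
}}

```text
clock: 20.35
ee_pos: [0.4598, 0.3871, 0.1336]
tool_rot: [0.001, 0.123, 0.992, 0.001]
wrist_force: [1.6, 1.0, -6.4]
finger_gap: 0.0246
grasp_force: 60.3
```

```bash
cat > chk.py <<'E'
from w import *
np.set_printoptions(precision=4,suppress=True)
s=observe();print(s["ee_pos"],s["tool_rot"],s["clock"])
cs=[capture("scene"),capture("top")]
def inv(p,X):
    d=X[:2]-np.array(p[:2]);c,s=np.cos(p[2]),np.sin(p[2]);return np.array([c*d[0]+s*d[1],-s*d[0]+c*d[1]])
for nm,cc in(("both",cs),("top",cs[1:])):
    pf=fit((.6426,.1395,-.246),FR,cc,(1.5,.8)); ps=fit((.573,.011,-.246),SQ,cc,(1.5,.8))
    print(nm,"frame",pf,"square",ps)
    for n,l in(("inner",(-.075,.014,0)),("long",(.067,.014,0)),("short",(-.075,.1,0))): print(n,inv(pf,T(ps,np.array(l)))+[.11,.13])
    J=T(pf,np.array([-.086,-.106,0]));print("joint",J, "from square",T(ps,np.array([-.051,.038,0])))
E
python3 chk.py
```

```text
[0.4598 0.3871 0.1336] [0.0011 0.123  0.9924 0.0007] 20.35
both frame [ 0.6405  0.1398 -0.2596] square [ 0.5708  0.0116 -0.2479]
inner [0.0004 0.0013]
long [0.1424 0.003 ]
short [-0.0006  0.0873]
joint [0.5302 0.0594 0.    ] from square [0.5307 0.061  0.    ]
top frame [ 0.6408  0.1394 -0.2552] square [ 0.5709  0.0109 -0.2408]
inner [-0.0003  0.0009]
long [0.1417 0.0029]
short [-0.0015  0.0869]
joint [0.5308 0.0586 0.    ] from square [0.5305 0.0599 0.    ]
```

The weight is held, and the square's fit stays within tolerance. I carry the weight to above the joint at (0.532, 0.060).

{"fn": "drive_tool", "kwargs": {
  "series": [
    [[-0.15,-0.31,0,0],[-0.31,-0.62,0,0],[-0.468,-0.936,0,0]]
  ]
}}

```text
clock: 20.75
ee_pos: [0.4753, 0.3036, 0.1289]
tool_rot: [-0.002, 0.123, 0.992, -0.001]
wrist_force: [0.4, 0.4, -7.8]
finger_gap: 0.0244
grasp_force: 60.7
```

{"fn": "drive_tool", "kwargs": {
  "series": [
    [[-0.15,-0.31,0,0],[-0.31,-0.62,0,0],[-0.468,-0.936,0,0]]
  ]
}}

```text
clock: 21.05
ee_pos: [0.4934, 0.2218, 0.1291]
tool_rot: [-0.002, 0.123, 0.992, -0.001]
wrist_force: [1.0, -0.2, -7.0]
finger_gap: 0.0248
grasp_force: 60.7
```

{"fn": "drive_tool", "kwargs": {
  "series": [
    [[-0.15,-0.31,0,0],[-0.31,-0.62,0,0],[-0.468,-0.936,0,0]]
  ]
}}

```text
clock: 21.35
ee_pos: [0.5114, 0.1403, 0.1291]
tool_rot: [-0.002, 0.123, 0.992, -0.0]
wrist_force: [1.0, -0.5, -6.5]
finger_gap: 0.0246
grasp_force: 60.7
```

{"fn": "drive_tool", "kwargs": {
  "series": [
    [[-0.15,-0.31,0,0],[-0.31,-0.62,0,0],[-0.468,-0.936,0,0],[-0.468,-0.936,0,0],[-0.468,-0.936,0,0]]
  ]
}}

```text
clock: 21.85
ee_pos: [0.5297, 0.0593, 0.1296]
tool_rot: [-0.002, 0.124, 0.992, 0.0]
wrist_force: [0.4, 0.3, -7.4]
finger_gap: 0.0251
grasp_force: 61.1
```

{"fn": "drive_tool", "kwargs": {
  "series": [
    [[0,0,0.15,0],[0,0,0.3,0],[0,0,0.4,0],[0,0,0.4,0],[0,0,0.4,0]]
  ]
}}

```text
clock: 22.35
ee_pos: [0.5309, 0.0602, 0.0994]
tool_rot: [-0.0, 0.123, 0.992, -0.0]
wrist_force: [0.2, 0.2, -7.9]
finger_gap: 0.0246
grasp_force: 61.1
```

```bash
python3 - <<'E'
from w import *
s=observe();print(s["ee_pos"],s["tool_rot"])
c=capture("scene");b=capture("top")
f=lambda m:cv2.resize(m,None,fx=5,fy=5,interpolation=cv2.INTER_CUBIC)
save("pl",np.hstack([f(c["img"][150:250,310:390]),f(b["img"][150:250,270:350])]))
E
```

```text
[0.53088874 0.06019566 0.09939824] [-4.75789046e-04  1.22654668e-01  9.92449297e-01 -5.13656597e-06]
```

View pics/pl.png

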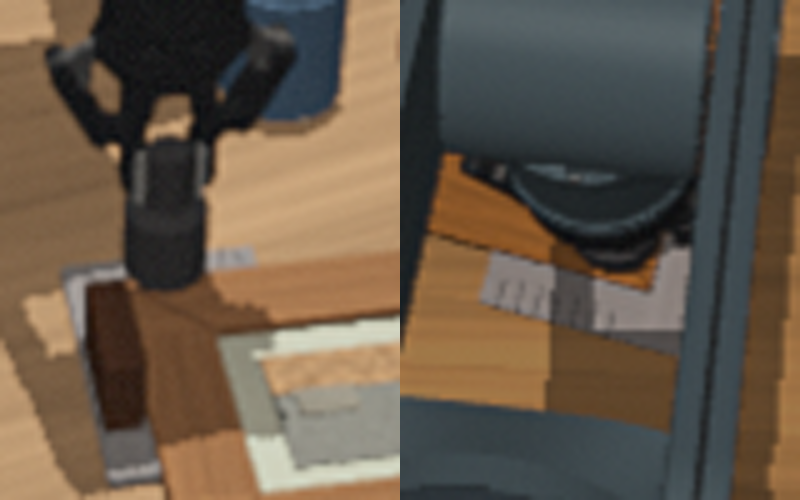

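The picture shows the weight upright, hanging about 29 mm above the joint. I lower it slowly.

{"fn": "drive_tool", "kwargs": {
  "series": [
    [[-0.01,0,0.08,0],[-0.01,0,0.16,0],[-0.01,0,0.24,0],[-0.01,0,0.3,0],[-0.01,0,0.3,0]]
  ]
}}

```text
clock: 22.95
ee_pos: [0.5311, 0.0596, 0.0748]
tool_rot: [-0.001, 0.123, 0.992, -0.0]
wrist_force: [-0.9, -0.5, -7.7]
finger_gap: 0.0245
grasp_force: 61.0
```

{"fn": "drive_tool", "kwargs": {
  "series": [
    [[0,0,0.012,0],[0,0,0.025,0],[0,0,0.037,0],[0,0,0.037,0],[0,0,0.037,0]]
  ]
}}

```text
clock: 23.45
ee_pos: [0.532, 0.0596, 0.073]
tool_rot: [0.0, 0.123, 0.992, 0.0]
wrist_force: [0.4, 0.4, -7.1]
finger_gap: 0.0245
grasp_force: 61.1
```

{"fn": "drive_tool", "kwargs": {
  "series": [
    [[0,0,0.012,0],[0,0,0.012,0],[0,0,0.012,0]]
  ]
}}

```text
clock: 23.75
ee_pos: [0.5319, 0.0596, 0.0719]
tool_rot: [-0.0, 0.123, 0.992, -0.0]
wrist_force: [0.5, -0.6, -6.6]
finger_gap: 0.0249
grasp_force: 61.1
```

{"fn": "drive_tool", "kwargs": {
  "series": [
    [[0,0,0.012,0],[0,0,0.012,0],[0,0,0.012,0]]
  ]
}}

```text
clock: 24.05
ee_pos: [0.5319, 0.0596, 0.0709]
tool_rot: [-0.0, 0.123, 0.992, -0.0]
wrist_force: [-0.0, 0.2, -5.6]
finger_gap: 0.025
grasp_force: 61.1
```

{"fn": "drive_tool", "kwargs": {
  "series": [
    [[0,0,0.006,0],[0,0,0.006,0],[0,0,0.006,0]]
  ]
}}

```text
clock: 24.35
ee_pos: [0.5321, 0.0596, 0.0707]
tool_rot: [0.0, 0.123, 0.992, 0.0]
wrist_force: [-0.2, 0.4, -4.5]
finger_gap: 0.0245
grasp_force: 61.2
```

{"fn": "drive_tool", "kwargs": {
  "series": [
    [[0,0,0.004,0],[0,0,0.004,0],[0,0,0.004,0]]
  ]
}}

```text
clock: 24.65
ee_pos: [0.5321, 0.0596, 0.0706]
tool_rot: [0.0, 0.123, 0.992, 0.0]
wrist_force: [-2.2, 0.2, 0.5]
finger_gap: 0.0248
grasp_force: 61.9
```

{"fn": "drive_tool", "kwargs": {
  "series": [
    [[0,0,0,0],[0,0,0,0],[0,0,0,0],[0,0,0,0],[0,0,0,0]]
  ],
  "gripper": 60
}}

```text
clock: 25.15
ee_pos: [0.5321, 0.0595, 0.0703]
tool_rot: [0.0, 0.123, 0.992, 0.0]
wrist_force: [-0.0, 0.2, -0.5]
finger_gap: 0.0599
grasp_force: 0.0
```

{"fn": "drive_tool", "kwargs": {
  "series": [
    [[0,0,-0.2,0],[0,0,-0.5,0],[0,0,-0.9,0],[0,0,-1,0]]
  ]
}}

```text
clock: 25.55
ee_pos: [0.534, 0.0594, 0.1536]
tool_rot: [0.003, 0.123, 0.992, 0.0]
wrist_force: [1.2, -0.6, -0.1]
finger_gap: 0.0598
grasp_force: 0.0
```

{"fn": "drive_tool", "kwargs": {
  "series": [
    [[0,0.5,-0.3,0],[0,1,-0.6,0],[0,1,-0.6,0]]
  ]
}}

```text
clock: 25.85
ee_pos: [0.554, 0.1411, 0.2013]
tool_rot: [0.003, 0.121, 0.993, 0.002]
wrist_force: [0.3, -0.0, 0.1]
finger_gap: 0.0601
grasp_force: 0.0
```

{"fn": "drive_tool", "kwargs": {
  "series": [
    [[0,0.5,0,0],[0,1,0,0]]
  ]
}}

```text
clock: 26.05
ee_pos: [0.571, 0.2147, 0.1975]
tool_rot: [-0.0, 0.124, 0.992, -0.0]
wrist_force: [-0.1, 0.4, -0.3]
finger_gap: 0.06
grasp_force: 0.0
```

{"fn": "drive_tool", "kwargs": {
  "series": [
    [[0,0.5,0,0],[0,1,0,0]]
  ]
}}

```text
clock: 26.25
ee_pos: [0.5904, 0.293, 0.1969]
tool_rot: [-0.001, 0.123, 0.992, -0.001]
wrist_force: [0.1, -0.6, -0.0]
finger_gap: 0.0602
grasp_force: 0.0
```

{"fn": "drive_tool", "kwargs": {
  "series": [
    [[0,0.5,0,0],[0,1,0,0],[0,1,0,0]]
  ]
}}

```text
clock: 26.55
ee_pos: [0.6096, 0.374, 0.1956]
tool_rot: [-0.001, 0.121, 0.993, 0.0]
wrist_force: [1.2, 0.3, -0.4]
finger_gap: 0.0602
grasp_force: 0.0
```

```bash
cat >> chk.py <<'E'
for c in cs: print("weight",wfit(c,c["img"],(.532,.06),.018))
f=lambda m:cv2.resize(m,None,fx=6,fy=6,interpolation=cv2.INTER_CUBIC)
save("fin",np.hstack([f(cs[0]["img"][165:260,315:380]),f(cs[1]["img"][135:230,290:355])]))
E
python3 chk.py
```

```text
[0.6096 0.374  0.1956] [-0.001   0.121   0.9927  0.0004] 26.55
both frame [ 0.6406  0.1397 -0.2587] square [ 0.571   0.011  -0.2399]
inner [0.0003 0.0004]
long [0.1423 0.003 ]
short [-0.0013  0.0863]
joint [0.5304 0.0593 0.    ] from square [0.5305 0.0601 0.    ]
top frame [ 0.6408  0.1396 -0.256 ] square [ 0.5739  0.01   -0.2379]
inner [0.0028 0.0003]
long [0.1448 0.0029]
short [0.0013 0.0863]
joint [0.5308 0.0588 0.    ] from square [0.5333 0.0589 0.    ]
weight (array([0.532 , 0.0593]), np.float64(0.43273043632507324), np.float32(304.0))
weight (array([0.5333, 0.0581]), np.float64(0.12704098224639893), np.float32(289.0))
```

View pics/fin.png

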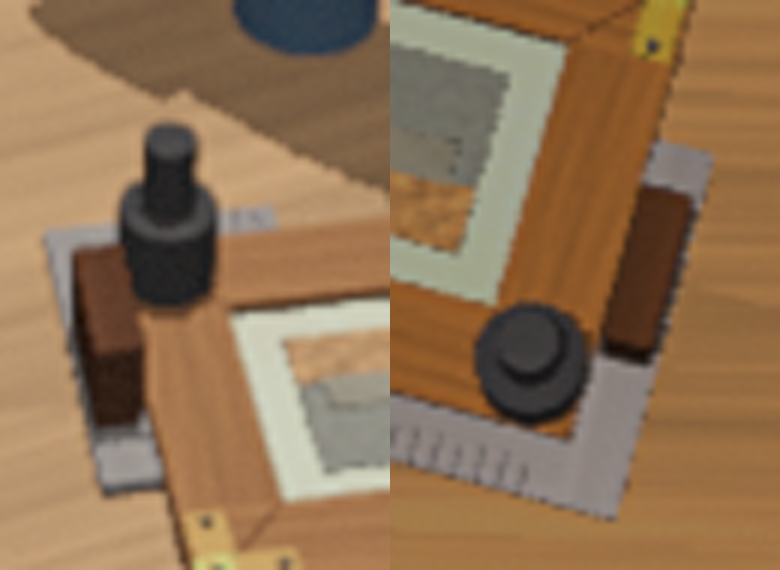

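The weight stands upright on the joint, in top crop pixels around (530,360), and both legs look flush. I run one independent check of the relative yaw, using only clean edges.

```bash
python3 - <<'E'
from w import *
np.set_printoptions(precision=4,suppress=True)
cs=[capture("scene"),capture("top")]
def inv(p,X):
    d=X[:2]-np.array(p[:2]);c,s=np.cos(p[2]),np.sin(p[2]);return np.array([c*d[0]+s*d[1],-s*d[0]+c*d[1]])
fs={"outer far":[FR[1],FR[2]],"inner":FR[4:],"inner+far":[FR[1],FR[2]]+FR[4:]}
half=[((.035,-.13,.018),(.11,-.13,.018))]
fs["+half"]=fs["inner+far"]+half
ss={"L":SQ[:6],"outerL":[SQ[0],SQ[5],SQ[1],SQ[4]],"all":SQ}
for nm,cc in(("both",cs),("top",cs[1:]),("scene",cs[:1])):
  for d,p0 in((fs,(.6408,.1396,-.25)),(ss,(.572,.0105,-.245))):
    for k,v in d.items(): 
        p=fit(p0,v,cc,(1.2,.8)); print(nm,k,p, "corner",T(p,np.array([-.11,-.13,0]) if d is fs else np.array([-.075,.014,0]))[:2])
E
```

```text
both outer far [ 0.644   0.1391 -0.2491] corner [0.5053 0.0403]
both inner [ 0.6404  0.1398 -0.2554] corner [0.5011 0.0418]
both inner+far [ 0.645   0.1386 -0.2558] corner [0.5056 0.0407]
both +half [ 0.6448  0.1383 -0.2589] corner [0.5052 0.0408]
both L [ 0.5733  0.0104 -0.2397] corner [0.5038 0.0418]
both outerL [ 0.5737  0.0096 -0.2448] corner [0.5043 0.0414]
both all [ 0.571   0.0109 -0.2373] corner [0.5014 0.0422]
top outer far [ 0.6439  0.1408 -0.2313] corner [0.507  0.0395]
top inner [ 0.6424  0.1395 -0.2559] corner [0.5031 0.0415]
top inner+far [ 0.6424  0.1397 -0.2539] corner [0.5033 0.0415]
top +half [ 0.6422  0.1392 -0.2614] corner [0.5024 0.0421]
top L [ 0.5735  0.0102 -0.238 ] corner [0.5039 0.0415]
top outerL [ 0.5735  0.0096 -0.2496] corner [0.5043 0.0417]
top all [ 0.5739  0.0101 -0.236 ] corner [0.5043 0.0412]
scene outer far [ 0.6436  0.1375 -0.2697] corner [0.503  0.0415]
scene inner [ 0.6464  0.1366 -0.2509] corner [0.5076 0.038 ]
scene inner+far [ 0.6465  0.1366 -0.2484] corner [0.5079 0.0377]
scene +half [ 0.6465  0.1369 -0.2524] corner [0.5075 0.0385]
scene L [ 0.5698  0.0147 -0.2522] corner [0.5007 0.047 ]
scene outerL [ 0.5742  0.0088 -0.2323] corner [0.5045 0.0397]
scene all [ 0.5697  0.0129 -0.2606] corner [0.5008 0.0458]
```

```bash
python3 -c "
from rig import *
print(close_job())"
```

```text
the job is handed in; nothing more can be done
None
```

I handed the job in at about 27 s: the square lies around the unplated corner and the dark weight stands upright over the joint. The hand-in gave no verdict. By camera, the gaps at the legs read at or under 3 mm, with the long-leg end right at that limit, and the weight is about 3 mm from the joint centre. Pushing by touch moved the frame about 4 mm, and I never went near the pot or mug.

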